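# Open the bench pressure pot

### The arm

A 7-joint arm with a two-finger parallel gripper is mounted at the origin on a cart in front of the work surface, level with it; the furniture and walls round the work are solid. World frame = base frame: x ahead of the robot, y to its left, z up, the work surface at z = 0. Lengths are in m, angles in rad, forces in N, time in s.
With the tool pointing down it reaches from about 0.425 to 0.925 m from the base axis. Payload 6.8 kg.
Tool frame: the origin (TCP) lies at the very end of the fingers, on their centre line; the grasp point (between the pads) lies 19 mm behind it; z points along the fingers, y is the line along which they close (so a half turn about z gives the same grasp; the last joint's range is limited). The gripper opens to 85 mm and grips with 20 to 120 N. Pads are 22 mm wide; open, the fingers measure 114 mm over their backs; the gripper's body (76 mm by 85 mm) begins 54 mm behind the grasp point. The pads swing forward as they close: fully open they stand 13 mm farther back than shut.
Start: joints at [1.221, 0.477, 0.022, 1.555, -0.011, 1.109, -0.083], TCP at [0.162, -0.655, 0.231] pointing down, gripper open.
Joint ranges: [-2.96, 2.96], [-0.34, 2.1], [-1.41, 1.46], [0.24, 2.44], [-1.37, 4.51], [0.17, 1.92], [-2.96, 2.96]. Speed limits (rad/s): [2.39, 2.39, 3.14, 3.14, 3.14, 3.14, 3.14].

### API

Orientations are given as a unit quaternion [w, x, y, z].
In Python, from station import bot gives the robot as it stands. The module is installed in compiled form; this text tells all that it offers.
- The arm moves only by the shell command python3 -m jog 'ROWS' [OPENING] [FORCE]. ROWS is JSON, a list of rows, each a list of 4 numbers: the shift along the tool's x, y, z in cm, then the turn about the tool's z in rad. In form: [[x, y, z, spin], ...]. A call has 1 to 20 rows; each row is the pose to reach, as a shift and turn from the pose commanded when the call began, along the tool's axes at that moment; what a row does not reach only later rows make up. A row lasts 1/12 s, in which the tool goes at most 41.7 mm and 7.16 degrees, less where a joint would pass 70% of its speed; a pose out of reach is approached as far as the arm can. A call with a gripper value outside its range is refused whole. OPENING is the closure, from -1 (fully open) to 1 (shut), set as the call begins (- or left out, the last holds). The fingers move at their own pace and stop on an object; FORCE is the grip in N (left out, the last holds). Time passes only in rows, so rows that repeat a pose let the fingers close. It gives the time, the measured TCP pose, the force, the opening and the grip force at its end, in the units of the state.
- bot.get_obs(): the state, without advancing time (a new reading comes with each control period).
- bot.read_camera(name): name is "scene" or "top" or "wrist"; returns a dict with "pixels" (480x640x3 uint8, red, green, blue), "depth" (480x640 float32, m along the optical axis (not along the pixel's ray), 0 where there is no reading), "fovy" (degrees; the focal length in pixels is half the picture's height over the tangent of half this angle, whatever the lens; pixels are square), "cx", "cy" (the principal point, pixels), "distortion" ([k1, k2, p1, p2, k3] as OpenCV has them; the pictures are not rectified), "pose" (4x4, takes a point from camera to world coordinates). Camera axes: x right, y down, z forward; pixel columns grow to the right and rows downward; lengths in m; the calibration is good to about 2 mm. A picture is of the moment at which its call begins.
- bot.hand_in(): hands the job in; it is judged then, once.
The state is a dict: "t": time; "q": joint angles; "joint_vel": joint speeds; "joint_torque": joint torques, N m; "eef_pos": TCP position; "tool_rot": TCP orientation; "contact_force": force on the tool from outside, world axes, zero at the start; "torque": the same for the moment, N m; "gripper_width": opening from 0.0 (shut) to 1.0 (fully open); "grasp_force": force on a finger pad.
Only numpy, scipy, OpenCV 4.12 (cv2) and the standard library are available. Lean on these libraries where they do the work, as an engineer would, in place of code of your own. Each camera call takes 0.05 s, during which the arm holds its last target. There are 200 camera calls.

### The job

The model in the bench pressure pot has cured and the pressure is off: open the pot. Pull the lid's spring catch out by its T-handle and give it a quarter turn so that it stays out, turn the lid anticlockwise by its bar handle until it is felt to come up against its stop, where its lugs let go, then lift it off and set it down gently, handle up, flat on the bare worktop beside the pot. Do not force the lid, and leave the other things where they are.

Things in the scene. Friction and masses are not known exactly. Their poses are not given: they have to be found in the camera images.
- pot: Bench pressure pot of aluminium, fixed: upright cylinder 120 mm in diameter, rim 100 mm above its origin. Origin: centre of the underside, on the worktop; z up. The lock catch is at its -x side. Lugs under the rim hold the lid until it is turned anticlockwise (from above) to a hard stop, which differs from pot to pot: after 27 to 51 degrees; it lifts only in the last 6 or so
- lid: Steel lid, 148 mm in diameter, about 0.45 kg, loose but held by the pot's lugs until turned. Origin: centre of its lower edge, 78 mm above the pot's origin while on; z up. Plate top 31 mm above the origin. Locked, its axes are within 3 degrees of the pot's. Two ears at its -x side, reaching 82 mm from the axis, flank the catch's bolt: bolt in, it turns only about 4 degrees
- lid_bar (a point): Centre of the lid's black bar handle, on the lid's axis, 58 mm above its origin; axes as the lid's. The bar runs along y: 108 mm long, 18 mm wide, 16 mm high, on posts 36 mm either side of the centre; 19 mm free below it. A gauge and a valve knob stand at the lid's edge, towards its +x, no more than 4 mm higher than the bar's top, 25 mm or more from its x axis
- lid_edge (a point): Point on the lid's rim at its +x side, 74 mm from its axis, 10 mm above its origin; turns with the lid. Room to set the lid down: the bare worktop to the right (-y) of the pot, short of the syringe and the pink box. On the left a steriliser's case, 0.19 m high, fills y = -0.19 to 0.09 over the whole depth; the gripper's body must keep clear of it
- catch_bar (a point): Centre of the black bar of the catch's T-handle (56 mm long, 13 wide, 14 high). y: along the bar, level and along the pot's y when locked. z: the catch's axis, pointing out of the pot, leaning 40 degrees from upright towards the pot's -x. A thin stem leads down -z to the barrel, 26 mm across, whose top is 17 mm below the bar's centre when locked; there is room for fingertips to 15 mm below it
- catch (a joint): How far the catch is pulled out along its axis, m: 0 locked (bolt between the lid's ears), 0.017 at its end stop. A spring draws it back: 7.5 N at 0, 12.6 N at the end. A cross pin on the stem sits in a deep slot of the barrel, so the T-handle turns only when pulled past 0.014; let down after a quarter turn it parks at 0.012, the pin in a shallow notch
- catch_grip (a joint): Turn of the catch's T-handle about its axis, rad: 0 locked, positive anticlockwise looking down on the handle; parked at +1.57 or -1.57 (either is good)
- retainer_case: bystander: pink clear box, 58x64x23 mm; origin at its underside
- bur_case: bystander: blue box with clear lid, 66x80x30 mm; origin at its underside
- loose_model: bystander: plaster tooth model on the left part of the worktop, 48x60x29 mm; origin at its underside
- mouth_tray: bystander: grey horseshoe-shaped mouth tray, 70x55x14 mm; origin at its underside
- syringe: bystander: clear plastic syringe lying flat, 96x21x17 mm; origin at its underside

How it is judged:
On the way, in this order (a step that is already met when the one before it is completed fails the run):
1. the catch is pulled out, turned and left parked out, with no finger on it (value of joint catch above 0.01 m and (value of joint catch_grip above 1.2 rad or value of joint catch_grip below -1.2 rad) and contact force between catch_grip and the fingers below 0.2 N and y of lid_edge in the frame of pot below 0.02 m), for 0.2 s.
2. the lid is turned anticlockwise (25 degrees or more), still down on the pot (y of lid_edge in the frame of pot above 0.031 m and x of lid_edge in the frame of pot above 0 m and z of lid in the frame of pot below 0.0815 m), for 0.1 s.
3. the lid is lifted clear of the pot (z of lid in the frame of pot above 0.105 m), for 0.1 s.
At the end, for the whole second after the job is handed in: The lid lies flat on the worktop, handle up (its origin under 6 mm above the worktop, tilted under 3.4 degrees), its centre more than 140 mm from the pot's, at rest and released; the catch still stands parked out (pulled more than 10 mm, turned more than 1.2 rad) (height (world z) of lid below 0.006 m and angle between lid's own z axis and vertical below 0.06 rad and horizontal distance between lid and pot above 0.14 m and linear speed of lid below 0.02 m/s and value of joint catch above 0.01 m and (value of joint catch_grip above 1.2 rad or value of joint catch_grip below -1.2 rad)); the robot touches nothing.
It fails at once if the lid is forced against the catch (over 40 N) (contact force between lid and catch above 40 N).
It fails at once if the lid is forced against the pot: pressed down, pulled or wrenched (over 70 N) (contact force between lid and pot above 70 N).
It fails at once if the lid is dropped or banged down (over 0.4 m/s within 20 mm of the worktop) (height (world z) of lid below 0.02 m and linear speed of lid above 0.4 m/s).
It fails at once if another thing is pushed aside (over 20 mm) (distance of any of syringe, retainer_case, bur_case, mouth_tray, loose_model from where it was at the start of the episode above 0.02 m).
It also fails if it takes over 70 s, if anything falls off the work surface, if the arm or the gripper's body presses on something with over 40 N, if the wrist force passes 120 N, or if a joint passes its speed limit or range.

## Working session

There is one attempt and no reset: what is moved stays moved. The work goes in short steps, Python scripts to look and compute and a shell command to move; the robot and the scene stay as the last step left them, time stands still between calls to the robot, and variables do not carry over. Pictures are saved under pics/ and viewed, at most 10 in all, crops included, and the job is handed in when it is done.

```bash
mkdir -p pics; cat > h.py <<'E'
import numpy as np, cv2
from station import bot
from scipy.spatial.transform import Rotation as R
def cam(n):
    c=bot.read_camera(n); f=240/np.tan(np.radians(c['fovy'])/2)
    c['K']=np.array([[f,0,c['cx']],[0,f,c['cy']],[0,0,1]]); c['D']=np.array(c['distortion']); c['pose']=np.array(c['pose']); return c
def pts(c,uv,d=None):
    uv=np.asarray(uv,float).reshape(-1,2)
    n=cv2.undistortPoints(uv[:,None],c['K'],c['D'])[:,0]
    if d is None: d=c['depth'][uv[:,1].astype(int),uv[:,0].astype(int)]
    p=np.c_[n,np.ones(len(n))]*np.reshape(d,(-1,1))
    return p@c['pose'][:3,:3].T+c['pose'][:3,3]
def cloud(c):
    v,u=np.mgrid[:480,:640]; return pts(c,np.c_[u.ravel(),v.ravel()]).reshape(480,640,3)
def plane(c,uv,z):
    p=pts(c,uv,np.ones(len(np.reshape(uv,(-1,2))))); o=c['pose'][:3,3]; r=p-o
    return o+r*((z-o[2])/r[:,2])[:,None]
def save(c,n): cv2.imwrite('pics/'+n+'.png',c['pixels'][:,:,::-1])
def st():
    o=bot.get_obs(); q=o['tool_rot']; r=R.from_quat([q[1],q[2],q[3],q[0]]).as_matrix()
    return o,np.array(o['eef_pos']),r
E
python3 - <<'E'
from h import *
o,p,r=st(); print(o,r.round(3))
for n in('top','scene','wrist'):
    c=cam(n); save(c,n+'0'); np.savez(n+'0.npz',**{k:c[k] for k in('pixels','depth','K','D','pose')}); print(n,c['pose'].round(3).tolist(),c['fovy'])
E
```

```text
{'t': 0.0, 'q': array([ 1.22088172,  0.47779561,  0.02234287,  1.5564547 , -0.01153941,
        1.10931847, -0.0830627 ]), 'joint_vel': array([-2.31080598e-04, -3.23911758e-05,  5.73563487e-04,  7.54661899e-04,
       -2.47659074e-03, -1.10547087e-03, -5.99321549e-04]), 'joint_torque': array([-8.23574919e-04, -5.96447611e+01,  1.60752878e+00, -2.81188792e+01,
        1.23426921e-02,  9.54771938e-03,  2.45334155e-05]), 'eef_pos': array([ 0.16148883, -0.65477854,  0.23032742]), 'tool_rot': array([-9.09801842e-04,  9.92696866e-01,  1.20631996e-01, -1.62835133e-04]), 'contact_force': array([-0.53204446, -0.31239604,  0.33228733]), 'torque': array([ 0.07471037, -0.03780904,  0.0368922 ]), 'grasp_force': 0.0, 'gripper_width': 0.9948686285644939} [[ 0.971  0.24  -0.001]
 [ 0.24  -0.971  0.002]
 [-0.    -0.002 -1.   ]]
top [[-0.029, -0.978, 0.205, 0.317], [-1.0, 0.029, -0.004, -0.221], [-0.002, -0.205, -0.979, 1.339], [0.0, 0.0, 0.0, 1.0]] 51.17251624147272
scene [[0.782, -0.332, 0.527, -0.06], [-0.623, -0.424, 0.657, -1.036], [0.005, -0.842, -0.539, 0.786], [0.0, 0.0, 0.0, 1.0]] 47.58856797375
wrist [[0.239, -0.932, -0.272, 0.231], [-0.971, -0.23, -0.066, -0.638], [-0.001, 0.28, -0.96, 0.372], [0.0, 0.0, 0.0, 1.0]] 61.78816411674261
```

View pics/top0.png

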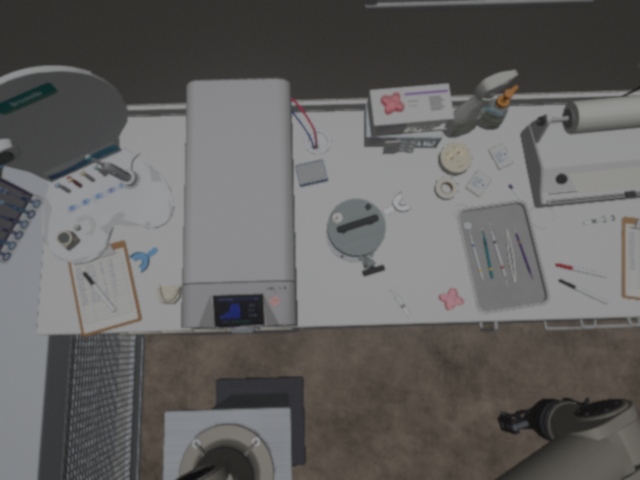

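View pics/scene0.png

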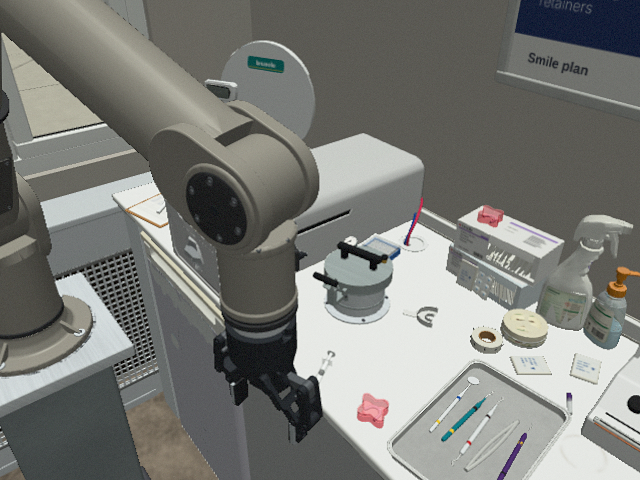

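The top view shows the pot lid at about (357,230), its bar from (337,232) to (378,217), and the catch T-bar at (373,269). The syringe is at (400,302), the pink box at (451,299) and the mouth tray at (401,203). The scene view agrees, with the T-handle on the robot side of the pot.

```bash
python3 - <<'E'
from h import *
def go(n,box):
    z=np.load(n+'0.npz'); c={k:z[k] for k in z}; P=cloud(c); hsv=cv2.cvtColor(c['pixels'],cv2.COLOR_RGB2HSV)
    u0,u1,v0,v1=box; m=np.zeros((480,640),bool); m[v0:v1,u0:u1]=1
    print(n)
    top=m&(P[...,2]>.102)&(P[...,2]<.114)
    print('platez',np.median(P[top][:,2]),top.sum())
    (x,y),r=cv2.minEnclosingCircle(P[top][:,:2].astype(np.float32)); print('circle',x,y,r)
    dark=m&(hsv[...,2]<60)&(P[...,2]>.06)&(P[...,2]<.17)
    k,l,s,ce=cv2.connectedComponentsWithStats(dark.astype(np.uint8))
    for i in range(1,k):
        if s[i,4]>15:
            q=P[l==i]; zt=np.percentile(q[:,2],90); 
            (a,b),(w,h),an=cv2.minAreaRect(q[:,:2].astype(np.float32)); 
            q0=q-q.mean(0); d=np.linalg.svd(q0,full_matrices=False)[2][0]
            print(s[i],ce[i].round(1),'mean',q.mean(0).round(4),'rect',np.round([a,b,w,h,an],4),'z',np.percentile(q[:,2],[5,50,95]).round(3),'dir',d.round(3))
    return c,P
c,P=go('top',(315,400,190,285)); go('scene',(295,400,230,330))
for nm,uv in dict(syr=(400,302),pink=(451,299),tray=(401,203),blue=(312,173)).items(): print(nm,pts(c,[uv]).round(3))
s=cv2.resize(c['pixels'][180:300,310:480],None,fx=4.5,fy=4.5,interpolation=cv2.INTER_CUBIC); cv2.imwrite('pics/c.png',s[:,:,::-1])
E
```

```text
top
platez 0.10810776053992055 2096
circle 0.574885904788971 -0.3470166027545929 0.09186943620443344
[338 216  39  16 215] [357.3 223.5] mean [ 0.5902 -0.3405  0.1438] rect [ 5.90000e-01 -3.40300e-01  1.41000e-02  9.86000e-02  1.66758e+01] z [0.14  0.144 0.148] dir [-0.282  0.959 -0.003]
[364 267  19   8  75] [372.6 269.9] mean [ 0.4747 -0.3714  0.1459] rect [ 4.76800e-01 -3.71400e-01  1.35000e-02  4.63000e-02  1.49348e+01] z [0.141 0.146 0.15 ] dir [-0.246  0.969  0.006]
scene
platez 0.1099762381131073 1887
circle 0.5750414133071899 -0.2953595519065857 0.1233043223619461
[298 230   8   4  19] [300.9 231.1] mean [ 0.5638 -0.173   0.1184] rect [ 0.5653 -0.1728  0.0198  0.0045  0.2273] z [0.116 0.118 0.122] dir [ 0.995 -0.043 -0.087]
[337 242  51  28 475] [360.8 254.2] mean [ 0.591  -0.3479  0.137 ] rect [ 0.5977 -0.339   0.0498  0.1067 26.8715] z [0.117 0.14  0.147] dir [ 0.359 -0.933 -0.013]
[313 273  26  14 151] [325.6 279.4] mean [ 0.4723 -0.3781  0.1443] rect [ 4.71200e-01 -3.75300e-01  1.24000e-02  5.65000e-02  2.10985e+01] z [0.137 0.145 0.149] dir [ 0.283 -0.959 -0.009]
syr [[ 0.406 -0.456  0.012]]
pink [[ 0.409 -0.587  0.025]]
tray [[ 0.678 -0.479 -0.001]]
blue [[ 0.761 -0.235  0.031]]
```

View pics/c.png

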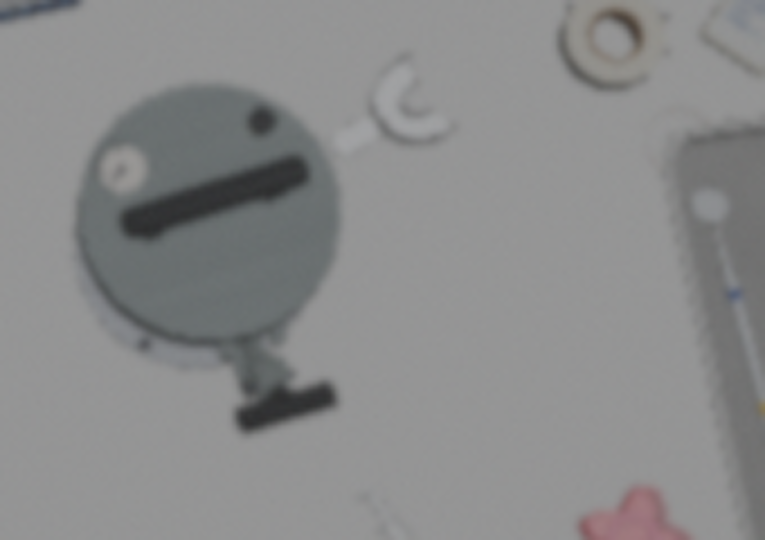

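The lid centre is about (0.590,-0.3405), the pot yaw about 0.27 rad, and the catch bar about (0.475,-0.373,0.14). These match the given heights and the 119 mm radius. I'll go above the bar's +y end with the fingers closing across the bar, then refine the position with the wrist camera.

```bash
python3 -m jog '[[12,-7,-2,0.5],[37.1,-22,-2,1.54],[37.1,-22,-2,1.54],[37.1,-22,-2,1.54],[37.1,-22,-2,1.54],[37.1,-22,-2,1.54],[37.1,-22,-2,1.54],[37.1,-22,-2,1.54],[37.1,-22,-2,1.54],[37.1,-22,-2,1.54],[37.1,-22,-2,1.54],[37.1,-22,-2,1.54],[37.1,-22,-2,1.54],[37.1,-22,-2,1.54],[37.1,-22,-2,1.54],[37.1,-22,-2,1.54],[37.1,-22,-2,1.54],[37.1,-22,-2,1.54]]' -1 60
python3 - <<'E'
from h import *
o,p,r=st(); print(o['q'].round(3),p,r.round(3).tolist())
c=cam('wrist'); save(c,'w1'); np.savez('w1.npz',**{k:c[k] for k in('pixels','depth','K','D','pose')})
P=cloud(c); hsv=cv2.cvtColor(c['pixels'],cv2.COLOR_RGB2HSV)
dark=(hsv[...,2]<70)&(P[...,2]>.09)&(P[...,2]<.16)
k,l,s,ce=cv2.connectedComponentsWithStats(dark.astype(np.uint8))
for i in range(1,k):
    if s[i,4]>60:
        q=P[l==i]; (a,b),(w,h),an=cv2.minAreaRect(q[:,:2].astype(np.float32)); d=np.linalg.svd(q-q.mean(0),full_matrices=False)[2][0]
        print(s[i],ce[i].round(),q.mean(0).round(4),np.round([a,b,w,h,an],4),np.percentile(q[:,2],[2,50,98]).round(4),d.round(3))
E
```

```text
t: 1.65
eef_pos: [0.4688, -0.3533, 0.2513]
tool_rot: [-0.0, 0.797, -0.604, 0.0]
contact_force: [-0.6, -0.1, -0.4]
gripper_width: 1.001
grasp_force: 0.0
[ 0.421  0.314  0.149  1.758 -0.052  1.073 -2.281] [ 0.46882564 -0.35332611  0.25131979] [[0.27, -0.963, 0.0], [-0.963, -0.27, 0.0], [-0.0, -0.0, -1.0]]
[190  96  66 132 402] [238. 155.] [ 0.539  -0.3827  0.0968] [ 5.42500e-01 -3.79500e-01  2.10000e-02  1.03000e-01  3.72224e+01] [0.0902 0.097  0.1034] [-0.601  0.799  0.03 ]
[ 109  116   57  161 5087] [135. 194.] [ 0.5913 -0.3455  0.1396] [ 0.5987 -0.3335  0.0344  0.119  16.0162] [0.1139 0.1423 0.1444] [-0.282  0.96  -0.004]
[ 72 124  30  24 527] [ 86. 135.] [ 0.6377 -0.3721  0.1215] [ 6.39000e-01 -3.71600e-01  1.53000e-02  1.48000e-02  6.82605e+01] [0.1092 0.1231 0.1247] [-0.682 -0.18  -0.708]
[ 299  158   31   86 1987] [317. 199.] [ 0.4772 -0.375   0.1432] [ 0.4787 -0.3735  0.0194  0.0543 14.7752] [0.1358 0.1439 0.1468] [-0.262  0.965  0.015]
[282 174  13  11  80] [290. 179.] [ 0.4974 -0.379   0.1166] [ 0.4994 -0.3794  0.0101  0.0067  6.3787] [0.0916 0.1184 0.1253] [-0.187 -0.062  0.98 ]
[  0 350  92  31 805] [ 44. 366.] [ 0.6569 -0.1754  0.1158] [ 0.6579 -0.1792  0.0818  0.0137  0.2725] [0.1091 0.1144 0.132 ] [-0.999 -0.016  0.028]
[ 282  397  109   31 1530] [320. 414.] [ 0.4218 -0.1847  0.1027] [ 0.4049 -0.1852  0.0991  0.0043  1.0593] [0.0905 0.1016 0.1191] [-0.984 -0.004 -0.178]
[182 398  50  19 401] [206. 407.] [ 0.5186 -0.1753  0.1157] [ 0.5186 -0.1792  0.0427  0.0131  0.3715] [0.1094 0.1144 0.1317] [-0.995 -0.059  0.084]
```

View pics/w1.png

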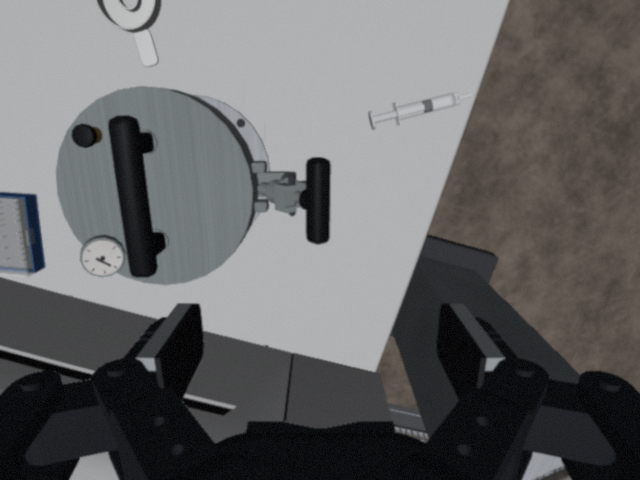

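The wrist view shows the catch bar at (317,199), the lid bar at (135,194), and the fingers either side of x≈320. The bar centre comes out at (0.478,-0.374,0.137). Next I'll descend on the +y end and grip.

```bash
python3 -m jog '[[0,-0.35,3,0],[0,-0.35,6,0],[0,-0.35,8,0],[0,-0.35,9.5,0],[0,-0.35,11,0],[0,-0.35,12,0],[0,-0.35,12.8,0],[0,-0.35,12.8,0],[0,-0.35,12.8,0]]' 0 60
python3 -m jog '[[0,0,0,0],[0,0,0,0],[0,0,0,0],[0,0,0,0],[0,0,0,0],[0,0,0,0],[0,0,0,0],[0,0,0,0]]' 1 60
python3 - <<'E'
from h import *
o,p,r=st(); print(o['q'].round(3),o['torque'])
c=cam('wrist'); save(c,'w2')
E
```

```text
t: 2.45
eef_pos: [0.4726, -0.3522, 0.1235]
tool_rot: [-0.0, 0.797, -0.604, 0.0]
contact_force: [0.2, 0.6, 0.4]
gripper_width: 0.499
grasp_force: 0.0
t: 3.12
eef_pos: [0.4718, -0.3526, 0.124]
tool_rot: [0.0, 0.796, -0.605, -0.0]
contact_force: [-6.5, -0.3, 5.7]
gripper_width: 0.177
grasp_force: 58.1
[ 0.436  0.46   0.129  1.869 -0.077  0.818 -2.265] [-0.03260533  0.98738481 -0.03709009]
```

View pics/w2.png

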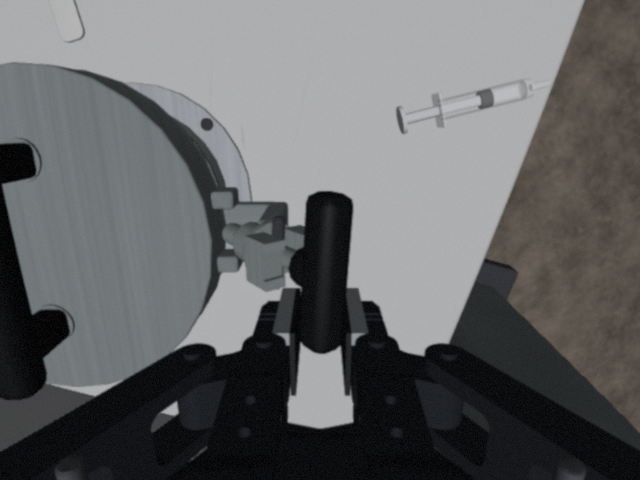

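The pads hold the bar's end, 15 mm wide as expected. Now I pull along the catch axis (tool +y, −z).

```bash
python3 -m jog '[[0,0.2,-0.24,0],[0,0.4,-0.48,0],[0,0.6,-0.72,0],[0,0.8,-0.95,0],[0,0.95,-1.13,0],[0,1.05,-1.25,0],[0,1.05,-1.25,0],[0,1.05,-1.25,0]]' 1 60
```

```text
t: 3.83
eef_pos: [0.4635, -0.3548, 0.1352]
tool_rot: [-0.0, 0.797, -0.604, 0.001]
contact_force: [5.8, -3.2, -12.7]
gripper_width: 0.18
grasp_force: 58.2
```

```bash
python3 -m jog '[[0,0.06,-0.08,0],[0,0.12,-0.15,0],[0.01,0.27,-0.02,-0.067],[0.035,0.43,0.11,-0.134],[0.08,0.58,0.23,-0.2],[0.14,0.72,0.36,-0.272],[0.22,0.86,0.48,-0.34],[0.31,1.0,0.59,-0.416],[0.31,1.0,0.59,-0.416],[0.31,1.0,0.59,-0.416]]' 1 60
cat > arc.py <<'E'
# remaining arc rows in current tool axes: from theta0 to theta list
from h import *
import sys
t0=np.radians(float(sys.argv[1])); rho=2.3; s,c=np.sin(np.radians(40)),np.cos(np.radians(40))
f=lambda t:(np.array([rho*(1-np.cos(t)),rho*c*np.sin(t),rho*s*np.sin(t)]),np.arctan2(c*np.sin(t),np.cos(t)))
b,p0=f(t0); M=R.from_euler('z',p0).as_matrix()
for d in map(float,sys.argv[2:]):
    e,p=f(np.radians(d)); print(d,(M@(e-b)).round(3),round(-(p-p0),3))
# let-down along -a (per cm): tool0 (0,-.643,.766)
print('down',(M@[0,-.643,.766]).round(3))
E
python3 arc.py 30 35 40 45 50 55 60 65 70 75 80 85 90 93; python3 arc.py 90
```

```text
t: 4.67
eef_pos: [0.4552, -0.3584, 0.1299]
tool_rot: [-0.001, 0.905, -0.426, 0.0]
contact_force: [2.9, 3.8, -3.2]
gripper_width: 0.175
grasp_force: 58.7
35.0 [0.046 0.162 0.109] -0.076
40.0 [0.109 0.323 0.211] -0.155
45.0 [0.187 0.482 0.306] -0.237
50.0 [0.28  0.636 0.393] -0.324
55.0 [0.388 0.786 0.472] -0.414
60.0 [0.509 0.93  0.541] -0.509
65.0 [0.643 1.067 0.601] -0.608
70.0 [0.789 1.196 0.65 ] -0.711
75.0 [0.945 1.316 0.689] -0.818
80.0 [1.111 1.425 0.717] -0.928
85.0 [1.285 1.524 0.734] -1.041
90.0 [1.465 1.611 0.739] -1.154
93.0 [1.576 1.658 0.737] -1.223
down [ 0.26  -0.588  0.766]
down [ 0.643 -0.     0.766]
```

```bash
cat > bar.py <<'E'
from h import *
c=cam('top'); P=cloud(c)
n=c['pixels']
o,p,r=st()
c=cam('wrist'); P=cloud(c); hsv=cv2.cvtColor(c['pixels'],cv2.COLOR_RGB2HSV)
import sys
save(c,sys.argv[1])
m=(hsv[...,2]<75)&(np.linalg.norm(P-[0.47,-.375,.145],axis=2)<.045)
m[440:]=0
k,l,s,ce=cv2.connectedComponentsWithStats(m.astype(np.uint8))
for i in range(1,k):
    if s[i,4]>150:
        q=P[l==i]; d=np.linalg.svd(q-q.mean(0),full_matrices=False)[2][0]; print(s[i],q.mean(0).round(3),d.round(3),q.min(0).round(3),q.max(0).round(3))
print(o['torque'].round(2),o['contact_force'].round(1))
E
python3 bar.py w3
```

```text
[  201   194   223   217 15891] [ 0.467 -0.372  0.16 ] [-0.568  0.431  0.701] [ 0.437 -0.4    0.108] [ 0.506 -0.345  0.188]
[272 246  13  23 188] [ 0.481 -0.363  0.126] [-0.653  0.689 -0.312] [ 0.477 -0.367  0.117] [ 0.485 -0.36   0.129]
[ 0.83 -0.97 -0.2 ] [ 3.4  3.7 -2. ]
```

View pics/w3.png

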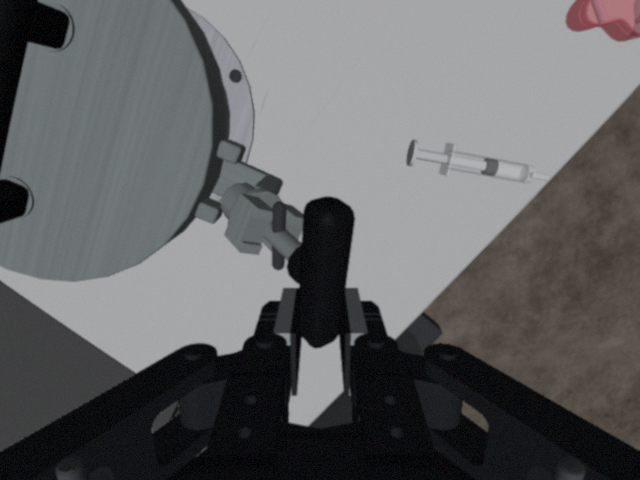

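The bar turned with the gripper: it stays vertical in the image at (325,270) while the pot rotated. The cross pin is visible out of the barrel at (279,235). I'll continue the arc.

```bash
python3 -m jog '[[0.05,0.16,0.11,-0.076],[0.11,0.32,0.21,-0.155],[0.19,0.48,0.3,-0.237],[0.28,0.64,0.39,-0.324],[0.39,0.79,0.47,-0.414],[0.51,0.93,0.54,-0.509],[0.64,1.07,0.6,-0.608],[0.79,1.2,0.65,-0.711],[0.95,1.32,0.69,-0.818],[1.11,1.42,0.72,-0.928],[1.28,1.52,0.73,-1.041],[1.46,1.61,0.74,-1.154],[1.5,1.63,0.74,-1.18],[1.5,1.63,0.74,-1.18]]' 1 60
python3 bar.py w4
```

```text
t: 5.93
eef_pos: [0.4491, -0.3821, 0.1222]
tool_rot: [-0.001, 0.989, 0.148, -0.001]
contact_force: [-4.5, 1.9, -0.5]
gripper_width: 0.137
grasp_force: 58.9
[  183   184   270   239 16672] [ 0.464 -0.377  0.162] [ 0.307 -0.87  -0.386] [ 0.436 -0.414  0.116] [ 0.498 -0.343  0.189]
[0.45 0.79 0.04] [-4.8  2.5  0.2]
```

View pics/w4.png

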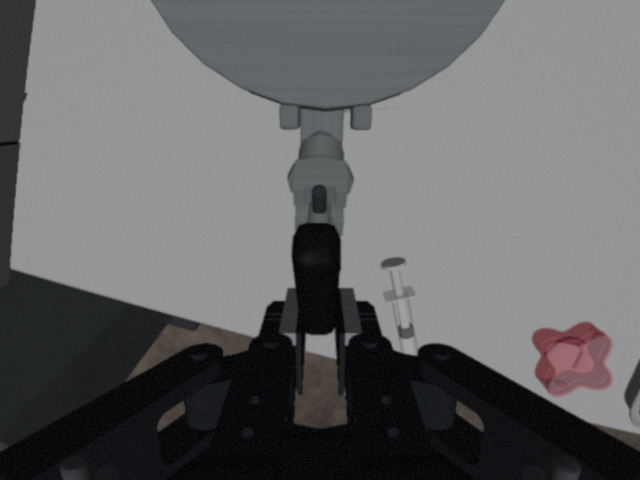

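The cross pin at (319,197) now points along the pot axis, so the quarter turn is made. I'll let it down, release and lift clear.

```bash
python3 -m jog '[[0.08,0,0.1,0],[0.16,0,0.19,0],[0.25,0,0.29,0],[0.32,0,0.38,0],[0.32,0,0.38,0]]' 1 60
python3 -m jog '[[0,0,0,0],[0,0,0,0],[0,0,0,0],[0,0,0,0],[0,0,0,0]]' -0.2 60
python3 -m jog '[[0,0,-1.5,0],[0,0,-4,0],[0,0,-7,0],[0,0,-10,0],[0,0,-13,0],[0,0,-13,0],[0,0,-13,0]]' -0.2
python3 - <<'E'
from h import *
o,p,r=st(); print(o['q'].round(2),p,r.round(3).tolist())
c=cam('wrist'); save(c,'w5'); P=cloud(c); hsv=cv2.cvtColor(c['pixels'],cv2.COLOR_RGB2HSV)
m=(hsv[...,2]<75)&(P[...,2]>.09)&(P[...,2]<.185); m[430:]=0
k,l,s,ce=cv2.connectedComponentsWithStats(m.astype(np.uint8))
for i in range(1,k):
    if s[i,4]>150:
        q=P[l==i]; d=np.linalg.svd(q-q.mean(0),full_matrices=False)[2][0]; print(s[i],q.mean(0).round(3),d.round(3),np.percentile(q,[1],axis=0).round(3),np.percentile(q,[99],axis=0).round(3),cv2.minAreaRect(q[:,:2].astype(np.float32)))
E
```

```text
t: 6.45
eef_pos: [0.4493, -0.3825, 0.1213]
tool_rot: [-0.0, 0.989, 0.146, -0.004]
contact_force: [-21.6, 6.4, 28.9]
gripper_width: 0.132
grasp_force: 63.0
t: 6.87
eef_pos: [0.4542, -0.3814, 0.1186]
tool_rot: [0.0, 0.989, 0.148, 0.0]
contact_force: [0.7, 0.3, -0.9]
gripper_width: 0.596
grasp_force: 0.0
t: 7.45
eef_pos: [0.4549, -0.3821, 0.2506]
tool_rot: [0.001, 0.989, 0.148, 0.002]
contact_force: [-0.1, 0.8, -0.9]
gripper_width: 0.598
grasp_force: 0.0
[ 0.79  0.34 -0.25  1.72  0.09  1.09 -0.76] [ 0.45487716 -0.38210813  0.25063296] [[0.956, 0.293, 0.003], [0.293, -0.956, -0.003], [0.003, 0.003, -1.0]]
[    0     0    91   293 18201] [ 0.461 -0.184  0.128] [-1.    -0.009 -0.022] [[ 0.357 -0.186  0.091]] [[ 0.549 -0.174  0.16 ]] ((0.4543909728527069, -0.1798291653394699), (0.2045210748910904, 0.013950077816843987), 0.3127001225948334)
[ 230    0  184   18 2182] [ 0.587 -0.345  0.135] [-0.284  0.959 -0.021] [[ 0.572 -0.392  0.108]] [[ 0.602 -0.295  0.143]] ((0.5881800651550293, -0.34133797883987427), (0.011314701288938522, 0.11548952758312225), 14.800617218017578)
[ 303  163   24   82 1444] [ 0.474 -0.373  0.155] [-0.796 -0.278 -0.537] [[ 0.448 -0.386  0.127]] [[ 0.496 -0.364  0.169]] ((0.4721853733062744, -0.37428921461105347), (0.05337408930063248, 0.013978194445371628), 20.95252799987793)
```

View pics/w5.png

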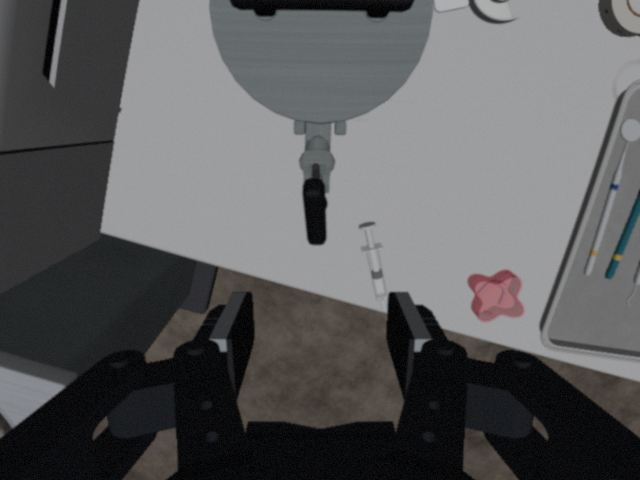

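The catch is parked: its bar is at (315,212), centre near z 0.147, which is 12 mm out along the axis, and it points radially. Now to the lid bar.

```bash
python3 -m jog '[[3,0,0,0.1],[6,0,0,0.22],[9,0,0,0.34],[12,0,0,0.46],[14.1,0,0,0.58],[14.1,0,0,0.7],[14.1,0,0,0.82],[14.1,0,0,0.94],[14.1,0,0,1.06],[14.1,0,0,1.18],[14.1,0,0,1.3],[14.1,0,0,1.42],[14.1,0,0,1.54],[14.1,0,0,1.6],[14.1,0,0,1.6],[14.1,0,0,1.6]]' -0.2
python3 - <<'E'
from h import *
o,p,r=st(); print(o['q'].round(2),p,r.round(3).tolist())
for n in('wrist','top'):
    c=cam(n); P=cloud(c); hsv=cv2.cvtColor(c['pixels'],cv2.COLOR_RGB2HSV)
    m=(hsv[...,2]<75)&(P[...,2]>.138)&(P[...,2]<.149)&(np.linalg.norm(P[...,:2]-[.59,-.341],axis=2)<.07)
    q=P[m]; d=np.linalg.svd(q-q.mean(0),full_matrices=False)[2][0]; print(n,len(q),q.mean(0).round(4),d.round(3),np.median(q[:,2]),cv2.minAreaRect(q[:,:2].astype(np.float32)))
    if n=='wrist':
        t=(P[...,2]>.103)&(P[...,2]<.113)&(np.linalg.norm(P[...,:2]-[.59,-.341],axis=2)<.085); print(t.sum(),cv2.minEnclosingCircle(P[t][:,:2].astype(np.float32)))
E
```

```text
t: 8.83
eef_pos: [0.5879, -0.3397, 0.247]
tool_rot: [0.0, 0.796, -0.605, -0.001]
contact_force: [0.4, -1.0, -0.3]
gripper_width: 0.604
grasp_force: 0.0
[ 0.39  0.47  0.06  1.53 -0.03  1.15 -2.42] [ 0.58790987 -0.33970925  0.24698202] [[0.268, -0.964, -0.003], [-0.964, -0.268, 0.001], [-0.002, 0.002, -1.0]]
wrist 4133 [ 0.5945 -0.3451  0.1424] [-0.282  0.959  0.003] 0.14271024650102823 ((0.5937375426292419, -0.34228357672691345), (0.017513327300548553, 0.10576648265123367), 16.35600471496582)
25030 ((0.5864700675010681, -0.3432621955871582), 0.08097181469202042)<stdin>:6: RuntimeWarning: Mean of empty slice.
  ret = um.true_divide(
Traceback (most recent call last):
IndexError: index 0 is out of bounds for axis 0 with size 0
```

```bash
python3 -m jog '[[0.27,-0.34,2,-0.014],[0.27,-0.34,5,-0.014],[0.27,-0.34,8,-0.014],[0.27,-0.34,10,-0.014],[0.27,-0.34,11.5,-0.014],[0.27,-0.34,12.4,-0.014],[0.27,-0.34,12.8,-0.014],[0.27,-0.34,12.8,-0.014],[0.27,-0.34,12.8,-0.014]]' -0.2 25
python3 -m jog '[[0,0,0,0],[0,0,0,0],[0,0,0,0],[0,0,0,0],[0,0,0,0],[0,0,0,0],[0,0,0,0]]' 1 25
python3 - <<'E'
from h import *
o,p,r=st(); print(o['q'].round(2),p,o['torque'].round(2),(r.T@o['contact_force']).round(1))
E
```

```text
t: 9.68
eef_pos: [0.5929, -0.3422, 0.1216]
tool_rot: [-0.0, 0.8, -0.6, 0.001]
contact_force: [0.6, -0.3, 0.6]
gripper_width: 0.6
grasp_force: 0.0
t: 10.27
eef_pos: [0.5931, -0.3421, 0.1219]
tool_rot: [-0.0, 0.8, -0.6, 0.001]
contact_force: [-1.0, 0.4, 5.8]
gripper_width: 0.202
grasp_force: 28.0
[ 0.4   0.6   0.04  1.62 -0.03  0.92 -2.4 ] [ 0.59313852 -0.34214323  0.12189232] [0.14 0.1  0.03] [-0.7  0.8 -5.9]
```

```bash
python3 -m jog '[[0,0,0,0],[0,0,0,0],[0,0,0,-0.05],[0,0,0,-0.1],[0,0,0,-0.15],[0,0,0,-0.2],[0,0,0,-0.25],[0,0,0,-0.3],[0,0,0,-0.35],[0,0,0,-0.4],[0,0,0,-0.4],[0,0,0,-0.4]]' 1 60
cat > s.py <<'E'
from h import *
o,p,r=st(); print(p.round(4),'yaw',round(np.arctan2(r[1,0],r[0,0]),4),'tau',o['torque'].round(2),'Ftool',(r.T@o['contact_force']).round(1))
E
python3 s.py
```

```text
t: 11.27
eef_pos: [0.5933, -0.3424, 0.122]
tool_rot: [0.0, 0.903, -0.43, 0.001]
contact_force: [-0.7, -0.5, 5.7]
gripper_width: 0.195
grasp_force: 60.2
[ 0.5933 -0.3424  0.122 ] yaw -0.888 tau [0.01 0.02 0.13] Ftool [-0.   0.8 -5.7]
```

```bash
for i in 1; do python3 -m jog '[[0,0,0,-0.02],[0,0,0,-0.04],[0,0,0,-0.06],[0,0,0,-0.08],[0,0,0,-0.08]]'>/dev/null; python3 s.py; python3 -m jog '[[0,0,0,-0.02],[0,0,0,-0.04],[0,0,0,-0.04]]'>/dev/null; python3 s.py; done
```

```text
[ 0.5933 -0.3425  0.122 ] yaw -0.808 tau [ 0.   -0.   -0.13] Ftool [-0.1  0.2 -6.2]
[ 0.5933 -0.3424  0.122 ] yaw -0.7681 tau [ 0.01 -0.01 -0.15] Ftool [-0.9  0.8 -6.2]
```

```bash
python3 -m jog '[[0,0,0,-0.02],[0,0,0,-0.04],[0,0,0,-0.04]]'>/dev/null; python3 s.py; python3 -m jog '[[0,0,0,-0.02],[0,0,0,-0.04],[0,0,0,-0.04]]'>/dev/null; python3 s.py;  python3 -m jog '[[0,0,0,-0.02],[0,0,0,-0.04],[0,0,0,-0.04]]'>/dev/null; python3 s.py
```

```text
[ 0.5933 -0.3424  0.122 ] yaw -0.728 tau [ 0.04 -0.02 -0.21] Ftool [ 0.4 -0.3 -5.9]
[ 0.5933 -0.3424  0.122 ] yaw -0.6881 tau [ 0.09  0.   -0.17] Ftool [-0.2 -0.1 -5.3]
[ 0.5933 -0.3424  0.122 ] yaw -0.648 tau [ 0.01  0.02 -0.13] Ftool [-0.1 -0.1 -5.7]
```

```bash
python3 -m jog '[[0,0,0,-0.02],[0,0,0,-0.04],[0,0,0,-0.04]]'>/dev/null; python3 s.py; python3 -m jog '[[0,0,0,-0.02],[0,0,0,-0.03],[0,0,0,-0.03]]'>/dev/null; python3 s.py;  python3 -m jog '[[0,0,0,-0.02],[0,0,0,-0.03],[0,0,0,-0.03]]'>/dev/null; python3 s.py
```

```text
[ 0.5933 -0.3424  0.122 ] yaw -0.6081 tau [ 0.02 -0.03 -0.19] Ftool [ 0.7  0.7 -5.9]
[ 0.5933 -0.3424  0.122 ] yaw -0.5785 tau [ 0.01 -0.   -0.16] Ftool [ 0.7 -0.1 -5.3]
[ 0.5933 -0.3424  0.122 ] yaw -0.5486 tau [ 0.01  0.01 -0.16] Ftool [-0.2 -1.2 -5.9]
```

```bash
python3 -m jog '[[0,0,0,-0.02],[0,0,0,-0.03],[0,0,0,-0.03]]'>/dev/null; python3 s.py; python3 -m jog '[[0,0,0,-0.02],[0,0,0,-0.03],[0,0,0,-0.03]]'>/dev/null; python3 s.py;  python3 -m jog '[[0,0,0,-0.02],[0,0,0,-0.02]]'>/dev/null; python3 s.py
```

```text
[ 0.5933 -0.3424  0.122 ] yaw -0.5185 tau [ 0.04  0.02 -0.21] Ftool [-0.1 -0.5 -7. ]
[ 0.5933 -0.3424  0.122 ] yaw -0.4888 tau [ 0.05  0.02 -0.27] Ftool [ 0.6  1.4 -6.6]
[ 0.594  -0.3416  0.122 ] yaw -0.4679 tau [ 0.34 -0.39 -0.39] Ftool [ 1.1 -2.  -5.6]
```

```bash
python3 -m jog '[[0,0,0,-0.01],[0,0,0,-0.01]]'>/dev/null; python3 s.py;  python3 -m jog '[[0,0,0,-0.01],[0,0,0,-0.01]]'>/dev/null; python3 s.py
```

```text
[ 0.5943 -0.3412  0.122 ] yaw -0.4583 tau [ 0.42 -0.43 -0.45] Ftool [ 2.3 -3.1 -4.4]
[ 0.5946 -0.3408  0.122 ] yaw -0.4481 tau [ 0.6  -0.61 -0.6 ] Ftool [ 2.  -4.  -5.2]
```

The torque and side force rise at yaw ≈ −0.47, which is 47° of turn: that's the stop. I'll back off a hair and lift a little.

```bash
python3 -m jog '[[0,0,0,0.02],[0,0,0,0.02]]'>/dev/null; python3 s.py;  python3 -m jog '[[0,0,-0.2,0],[0,0,-0.4,0],[0,0,-0.4,0]]'>/dev/null; python3 s.py
```

```text
[ 0.5945 -0.341   0.122 ] yaw -0.4678 tau [ 0.43 -0.49  0.01] Ftool [ 1.8 -2.5 -5.6]
[ 0.5926 -0.3405  0.1239] yaw -0.4678 tau [ 0.77 -1.04 -0.25] Ftool [ 2.5 -5.2  4.6]
```

```bash
python3 -m jog '[[0,0,-0.1,0],[0,0,-0.2,0],[0,0,-0.2,0]]'>/dev/null; python3 s.py;  python3 -m jog '[[0,0,-0.1,0],[0,0,-0.2,0],[0,0,-0.2,0]]'>/dev/null; python3 s.py
```

```text
[ 0.5924 -0.3406  0.1257] yaw -0.468 tau [ 0.77 -1.11 -0.29] Ftool [ 2.5 -4.2  6.7]
[ 0.5923 -0.3408  0.1278] yaw -0.4679 tau [ 0.78 -1.06 -0.34] Ftool [ 2.  -3.6  6.3]
```

The lid comes up freely at about 6 N. I'll lift clear and work out a free landing spot from the first top picture.

```bash
python3 -m jog '[[0,0,-0.8,0],[0,0,-1.8,0],[0,0,-3,0],[0,0,-4.2,0],[0,0,-5.4,0],[0,0,-6,0],[0,0,-6,0],[0,0,-6,0]]' ; python3 s.py
python3 - <<'E'
from h import *
z=np.load('top0.npz'); c={k:z[k] for k in z}; P=cloud(c)
g=np.full((400,600),255,np.uint8) # x 0.35..0.75, y -0.8..-0.2 at 1mm
xs=.35+np.arange(400)/1000; ys=-.8+np.arange(600)/1000
X,Y=np.meshgrid(xs,ys,indexing='ij'); W=np.stack([X,Y,0*X],-1).reshape(-1,3)
T=np.linalg.inv(c['pose']); rv=cv2.Rodrigues(T[:3,:3])[0]
uv=cv2.projectPoints(W,rv,T[:3,3],c['K'],c['D'])[0].reshape(400,600,2).astype(np.float32)
im=cv2.remap(c['pixels'],uv[...,0],uv[...,1],cv2.INTER_LINEAR); zz=cv2.remap(P[...,2].astype(np.float32),uv[...,0],uv[...,1],cv2.INTER_NEAREST)
lab=cv2.cvtColor(im,cv2.COLOR_RGB2LAB).astype(float); ref=np.median(lab[150:250,200:260].reshape(-1,3),0)
free=(np.linalg.norm(lab-ref,axis=2)<11)&(abs(zz)<.012)
free=cv2.morphologyEx(free.astype(np.uint8),cv2.MORPH_OPEN,np.ones((3,3)))
free=cv2.morphologyEx(free,cv2.MORPH_CLOSE,np.ones((4,4)))
D=cv2.distanceTransform(free,cv2.DIST_L2,5)
i=np.unravel_index(D.argmax(),D.shape); print(D.max(),xs[i[0]],ys[i[1]],D[205,270],ref)
v=im.copy(); v[free==0]=v[free==0]//2+[60,0,0]; v=v.astype(np.uint8).copy(); cv2.circle(v,(int(i[1]),int(i[0])),82,(0,255,0),1)
cv2.imwrite('pics/map.png',v[::-1,::-1,::-1])
E
```

```text
t: 16.02
eef_pos: [0.5923, -0.3421, 0.1892]
tool_rot: [0.0, 0.973, -0.232, 0.0]
contact_force: [-0.6, 0.2, -5.4]
gripper_width: 0.196
grasp_force: 59.9
[ 0.5923 -0.3421  0.1892] yaw -0.4684 tau [-0.02 -0.05 -0.01] Ftool [-0.7  0.1  5.4]
113.0 0.46699999999999997 -0.20100000000000007 106.072876 [157. 128. 128.]
```

View pics/map.png

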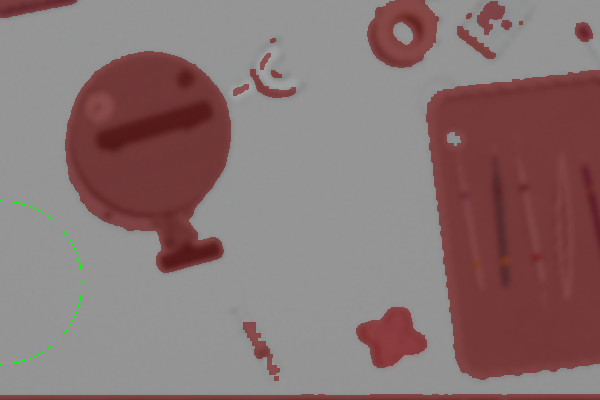

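The map shows clear worktop around column 329, row 194, with 106 mm free radius. That is world (0.555,−0.53). I'll raise a bit more, carry the lid over and lower it.

```bash
python3 -m jog '[[0,0,-1.5,0],[0,0,-3,0],[0.3,1.2,-3,0],[0.9,3.2,-3,0],[1.6,5.7,-3,0],[2.3,8.2,-3,0],[3,10.7,-3,0],[3.7,13.2,-3,0],[4.4,15.7,-3,0],[4.9,17.4,-3,0],[5.2,18.4,-3,0],[5.2,18.4,-3,0],[5.2,18.4,-3,0]]'; python3 -m jog '[[0,0,1,0],[0,0,2.5,0],[0,0,4.5,0],[0,0,6.5,0],[0,0,8.5,0],[0,0,10.5,0],[0,0,12.5,0],[0,0,14,0],[0,0,15,0],[0,0,15.5,0],[0,0,15.5,0],[0,0,15.5,0]]'; python3 s.py
```

```text
t: 17.1
eef_pos: [0.5553, -0.5292, 0.2174]
tool_rot: [-0.001, 0.973, -0.232, -0.001]
contact_force: [-0.3, 0.7, -5.4]
gripper_width: 0.197
grasp_force: 59.8
t: 18.1
eef_pos: [0.5564, -0.5296, 0.0645]
tool_rot: [0.0, 0.973, -0.232, 0.001]
contact_force: [0.1, -0.5, -4.9]
gripper_width: 0.204
grasp_force: 59.8
[ 0.5564 -0.5296  0.0645] yaw -0.4679 tau [-0.    0.   -0.01] Ftool [0.3 0.4 4.9]
```

```bash
python3 -m jog '[[0,0,0.3,0],[0,0,0.6,0],[0,0,0.9,0],[0,0,1.2,0],[0,0,1.4,0],[0,0,1.6,0],[0,0,1.75,0],[0,0,1.75,0]]'; python3 -m jog '[[0,0,0.1,0],[0,0,0.2,0],[0,0,0.3,0],[0,0,0.3,0]]'; python3 s.py
```

```text
t: 18.77
eef_pos: [0.5556, -0.5293, 0.0457]
tool_rot: [-0.0, 0.973, -0.232, -0.0]
contact_force: [-0.4, 0.0, -4.8]
gripper_width: 0.196
grasp_force: 59.8
t: 19.1
eef_pos: [0.5559, -0.5297, 0.0441]
tool_rot: [0.0, 0.973, -0.232, 0.0]
contact_force: [-2.6, 1.5, 0.3]
gripper_width: 0.195
grasp_force: 60.5
[ 0.5559 -0.5297  0.0441] yaw -0.4683 tau [ 0.37  0.4  -0.01] Ftool [-3.  -0.2 -0.3]
```

The lid touched down at TCP z 0.044, as predicted. Release and rise.

```bash
python3 -m jog '[[0,0,0.1,0],[0,0,0.1,0]]' 1 20; python3 -m jog '[[0,0,0,0],[0,0,0,0],[0,0,0,0],[0,0,0,0],[0,0,0,0]]' -0.2; python3 -m jog '[[0,0,-1,0],[0,0,-3,0],[0,0,-6,0],[0,0,-10,0],[0,0,-14,0],[0,0,-18,0],[0,0,-21,0],[0,0,-21,0],[0,0,-21,0]]'
python3 - <<'E'
from h import *
c=cam('wrist'); save(c,'w6'); P=cloud(c)
t=(P[...,2]>.022)&(P[...,2]<.042)&(np.linalg.norm(P[...,:2]-[.556,-.53],axis=2)<.085); t[380:]=0
q=P[t]; print(len(q),np.median(q[:,2]),cv2.minEnclosingCircle(q[:,:2].astype(np.float32))); print(np.linalg.lstsq(np.c_[q[:,:2],np.ones(len(q))],q[:,2],rcond=None)[0])
c=cam('top'); save(c,'top6'); c=cam('scene'); save(c,'scene6')
a=cv2.imread('pics/w6.png'); b=cv2.imread('pics/scene6.png'); cv2.imwrite('pics/fin.png',cv2.resize(np.hstack([a,b]),(800,300)))
E
```

```text
t: 19.27
eef_pos: [0.556, -0.5296, 0.044]
tool_rot: [0.0, 0.973, -0.232, 0.0]
contact_force: [-3.9, 4.0, 6.5]
gripper_width: 0.194
grasp_force: 61.5
t: 19.68
eef_pos: [0.556, -0.5296, 0.0422]
tool_rot: [0.0, 0.973, -0.232, 0.0]
contact_force: [0.7, 0.0, -0.1]
gripper_width: 0.606
grasp_force: 0.0
t: 20.43
eef_pos: [0.5569, -0.5304, 0.2563]
tool_rot: [0.001, 0.973, -0.232, 0.003]
contact_force: [0.1, 0.5, -0.8]
gripper_width: 0.605
grasp_force: 0.0
15153 0.029116000807905495 ((0.5554487705230713, -0.5296710729598999), 0.07385417073965073)
[-0.00380356  0.00291947  0.03266282]
```

View pics/fin.png

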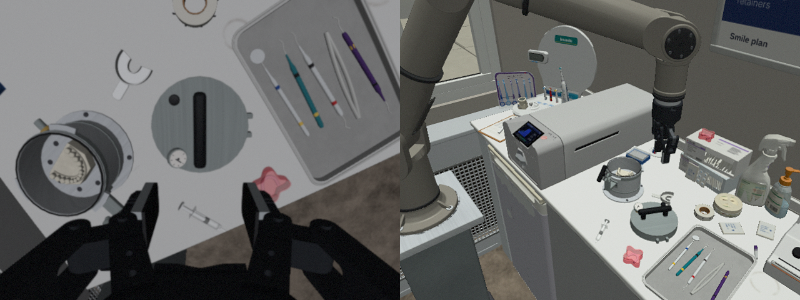

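The lid lies flat at (0.555,−0.530) with its handle up and its plate measured at 0.03 m, clear of the other things. The pot is open and the catch is still parked out.

```bash
python3 -c "
from station import bot
print(bot.hand_in())"
```

```text
the job is handed in; nothing more can be done
None
```

The pot is open: the catch is parked out, and the lid came off at its stop (about 47°) and lies flat, handle up, on the bare worktop 0.19 m from the pot. The other things look undisturbed; I handed the job in at about 20 s, and hand-in gave no verdict.

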